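# Press a pastry case's closing strip flush

### The job

Take the spring-loaded seam presser from the rest it hangs in and run its shoe along the closing strip on the lid of the pastry case, from one end to the other, pressing gently and steadily within its spring, without lifting it off the strip until every link lies flush with the lid. Then hang the presser by its collar in the other rest, the empty one with the small white tray under it, and let go. Touch the case with the tool only, and leave the things around as they are.

Things in the scene. Friction and masses are not known exactly. Their poses are not given: they have to be found in the camera images.
- presser: hand tool, 0.3 kg: steel collar 80 x 80 x 8 mm; above it a wooden grip 56 mm (x) by 30 mm (y), top 60 mm above the collar's underside; below it a 30 x 30 x 12 mm socket and a sprung shoe, a slippery black round sole of radius 20 mm, 36 mm wide in x, that slides along y. Origin: centre of the collar's underside, z up. A half turn about z makes no difference. Grip across y
- presser_foot (a joint): how far the shoe is pushed up into the tool against its spring, m: 0 = fully out (its lowest point 66 mm below the collar's underside), 0.014 = bottomed out. The spring gives 2 N at 0, 5 N at 0.006, 7 N at 0.010, 9 N at 0.014; beyond that it is rigid
- shoe_tip (a point): lowest point of the presser's shoe (moves with the shoe)
- case: shallow pastry carrying case, fixed, 130 mm (x) by 236 mm (y) by 45 mm high, aluminium with a white lid; a closing strip of six grey links, 185 mm long in all and 24 mm wide, runs along the middle of the lid in y. Origin: centre of its underside
- lid_top (a point): centre of the case's lid surface, 45 mm above the worktop: the level of a flush strip. x and y as the case
- link0 (a joint): how far link 0 of the closing strip is pressed in, m: 0 = standing 4 mm proud of the lid, 0.004 = flush (its stop). The links lie in a row along the case's y, link 0 centred at y = -77.5 mm in the case's frame, x = 0. It stays where it is pushed; pushing it in takes about 4 N
- link1 (a joint): how far link 1 of the closing strip is pressed in, m: 0 = standing 4 mm proud of the lid, 0.004 = flush (its stop). The links lie in a row along the case's y, link 1 centred at y = -46.5 mm in the case's frame, x = 0. It stays where it is pushed; pushing it in takes about 4 N
- link2 (a joint): how far link 2 of the closing strip is pressed in, m: 0 = standing 4 mm proud of the lid, 0.004 = flush (its stop). The links lie in a row along the case's y, link 2 centred at y = -15.5 mm in the case's frame, x = 0. It stays where it is pushed; pushing it in takes about 4 N
- link3 (a joint): how far link 3 of the closing strip is pressed in, m: 0 = standing 4 mm proud of the lid, 0.004 = flush (its stop). The links lie in a row along the case's y, link 3 centred at y = +15.5 mm in the case's frame, x = 0. It stays where it is pushed; pushing it in takes about 4 N
- link4 (a joint): how far link 4 of the closing strip is pressed in, m: 0 = standing 4 mm proud of the lid, 0.004 = flush (its stop). The links lie in a row along the case's y, link 4 centred at y = +46.5 mm in the case's frame, x = 0. It stays where it is pushed; pushing it in takes about 4 N
- link5 (a joint): how far link 5 of the closing strip is pressed in, m: 0 = standing 4 mm proud of the lid, 0.004 = flush (its stop). The links lie in a row along the case's y, link 5 centred at y = +77.5 mm in the case's frame, x = 0. It stays where it is pushed; pushing it in takes about 4 N
- rest_clean: fixed steel rest without tray, base 112 x 124 x 8 mm, where the presser hangs at first: two rails along its y, 16 mm wide, 48 mm apart, tops 90 mm above the worktop; a stop at each end, 10 mm above the rails, 94 mm between stops. The collar lies on both rails between the stops, shoe between the rails, tool y along the rails. Origin: centre of the underside
- rest_used: the other, empty rest for the used tool: same as rest_clean but with a small white tray (40 x 85 x 10 mm) under its rails. Origin: centre of its underside; y along the rails
- rest_used_seat (a point): point midway between the rails of rest_used at the height of the rail tops, 90 mm above the worktop: where the origin of the hung presser belongs
- ramekin: bystander: small cream bowl, 82 mm across, 48 mm high, origin under its centre
- tape_roll: bystander: roll of tan tape lying flat, 76 mm across, 18 mm high, origin under its centre
- pastry_brush: bystander: flat pastry brush with a wooden handle, 205 mm long (y), 34 mm wide, origin under its middle

How it is judged (in metres and radians):
On the way, in this order (a step that is already met when the one before it is completed fails the run):
1. the presser is lifted out of its first rest (z of presser in the frame of rest_clean above 0.135 m), for 0.1 s.
2. all six links lie flush with the lid (within 1 mm), the presser's shoe still on the strip (value of joint each of link0, link1, link2, link3, link4, link5 above 0.003 m and z of shoe_tip in the frame of lid_top below 0.012 m), for 0.1 s.
At the end, for the whole second after the job is handed in: All six links are pressed in to within 1 mm of flush with the lid, and the presser hangs at rest in rest_used, its collar flat on both rails between the stops (origin within 16 mm of the seat point in plan and 4 mm in height, upright within 0.07 rad), released (value of joint each of link0, link1, link2, link3, link4, link5 above 0.003 m and horizontal distance between presser and rest_used_seat below 0.016 m and z of presser in the frame of rest_used_seat between -0.004 and 0.004 m and angle between presser's own z axis and vertical below 0.07 rad and linear speed of presser below 0.02 m/s and angular speed of presser below 0.2 rad/s and contact force between presser and rest_used above 0.5 N); the robot touches nothing.
It fails at once if the shoe was lifted more than 15 mm off the lid while the strip was only partly pressed in (value of joint any of link0, link1, link2, link3, link4, link5 above 0.0025 m and not (value of joint each of link0, link1, link2, link3, link4, link5 above 0.003 m) and z of shoe_tip in the frame of lid_top above 0.015 m).
It fails at once if the presser was forced on the case with more than 25 N (contact force between presser and case above 25 N).
It fails at once if the robot itself touched the case (contact force between any of the fingers, the arm and case above 1 N).
It fails at once if a bystander was moved by more than 20 mm (distance of any of ramekin, tape_roll, pastry_brush from where it was at the start of the episode above 0.02 m).
It also fails if it takes over 51 s, if anything falls off the work surface, if the arm or the gripper's body presses on something with over 40 N, if the wrist force passes 120 N, or if a joint passes its speed limit or range.

### The arm

A 7-joint arm with a two-finger parallel gripper is mounted at the origin on a cart in front of the work surface, level with it; the furniture and walls round the work are solid. World frame = base frame: x ahead of the robot, y to its left, z up, the work surface at z = 0. Lengths are in mm, angles in degrees, forces in N, time in s.
With the tool pointing down it reaches from about 425 to 925 mm from the base axis. Payload 6.8 kg.
Tool frame: the origin (TCP) lies at the very end of the fingers, on their centre line; the grasp point (between the pads) lies arm.grip_point_offset behind it (arm.grip_point_offset is the distance from the TCP to the grasp point, in mm); z points along the fingers, x is the direction in which the jaws open and shut, and the axes are right-handed (so a half turn about z gives the same grasp; the last joint's range is limited). The gripper opens to 85 mm and grips with 20 to 120 N. Pads are 22 mm wide; open, the fingers measure 114 mm over their backs; the gripper's body (76 mm by 85 mm) begins 54 mm behind the grasp point. The pads swing forward as they close: fully open they stand 13 mm farther back than shut.
Start: joints at [66.973, 27.33, 1.283, 89.118, -0.659, 63.558, -4.761], TCP at [195.483, -646.091, 231.308] pointing down, gripper open.
Joint ranges: [-169.35, 169.35], [-19.33, 120.38], [-80.79, 83.38], [13.8, 139.57], [-78.32, 258.32], [9.67, 109.79], [-169.56, 169.56]. Speed limits (degrees/s): [136.94, 136.94, 180, 180, 180, 180, 180].

### API

Orientations are given as a 3x3 rotation matrix whose columns are the frame's x, y, z axes.
In Python, from station import arm gives the robot as it stands.
- The arm moves only by the tool move_arm, never from a script. Its argument "motion" is a list that holds one entry, the list of rows, each a list of 5 numbers: the shift along the tool's x, y, z in mm, then the turn about the tool's z in degrees, then the opening, from 0 (shut) to 1 (fully open). A call has 1 to 8 rows; each row shifts and turns the commanded pose from where the row before left it, along the tool's axes as they then stand; what a row does not reach is not made up. A row lasts 1/12 s, in which the tool goes at most 41.7 mm and 7.16 degrees, less where a joint would pass 70% of its speed; a pose out of reach is approached as far as the arm can. A call is refused whole if a number of a shift passes 41.7 or a number of a turn 7.16, either way. A call with a gripper value outside its range is refused whole. The fingers move at their own pace and stop on an object; "force" is the grip in N (left out, the last holds). Time passes only in rows, so rows that do not move let the fingers close. It gives the time, the measured TCP pose, the force and the opening at its end, in the units of the state.
- arm.observe(): the state, without advancing time (a new reading comes with each control period).
- arm.snapshot(name): name is "side" or "top"; returns a dict with "image" (420x560x3 uint8, blue, green, red), "mtx" (3x3 intrinsics, pixels), "k1" (the pictures are not rectified: a ray, as slopes to the right and down, at radius r is drawn at 1 + k1 r^2 times it, then the intrinsics apply), "pose" (4x4, takes a point from camera to world coordinates). Camera axes: x right, y down, z forward; pixel columns grow to the right and rows downward; lengths in mm; the calibration is good to about 2 mm. A picture is of the moment at which its call begins. There is no depth.
- arm.close_job(): hands the job in, once; it reports no verdict.
The state is a dict: "time": time; "joint_pos": joint angles; "dq": joint speeds; "joint_efforts": joint torques, N m; "eef_pos": TCP position; "tool_rot": TCP orientation; "ft_force": force on the tool from outside, world axes, zero at the start; "wrist_torque": the same for the moment, N m; "width": finger opening in mm.
Only numpy, scipy, OpenCV 4.12 (cv2) and the standard library are available. Lean on these libraries where they do the work, as an engineer would, in place of code of your own. Each camera call takes 0.05 s, during which the arm holds its last target.

## Working session

There is one attempt and no reset: what is moved stays moved. The work goes in short steps, Python scripts to look and compute and a tool call to move; the robot and the scene stay as the last step left them, time stands still between calls to the robot, and variables do not carry over. Pictures are saved under pics/ and viewed, and the job is handed in when it is done.

Besides the shell and the picture viewer there is one more tool, called as name(argument=value, ...) on one line, values as JSON. move_arm: Moves the arm, as the interface text tells. Its arguments: {"type":"object","properties":{"motion":{"type":"array","items":{"type":"array","items":{"type":"array","items":{"type":"number"}}}},"force":{"type":"number"}},"required":["motion"]}

```bash
ls; mkdir -p pics; cat > h.py <<'E'
import numpy as np, cv2
from station import arm
def snap(n,f):
    s=arm.snapshot(n); cv2.imwrite('pics/'+f,s['image']); np.savez('pics/'+f[:-4]+'.npz',**{k:np.array(s[k]) for k in s}); return s
def load(f):
    d=np.load('pics/'+f+'.npz'); return {k:d[k] for k in d}
def ray(s,uv):
    K=np.array(s['mtx'],float);k1=float(s['k1'])
    d=(np.array(uv,float)-K[:2,2])/np.array([K[0,0],K[1,1]])
    p=d.copy()
    for _ in range(50): p=d/(1+k1*(p@p))
    T=np.array(s['pose']);v=T[:3,:3]@np.array([p[0],p[1],1]);return T[:3,3],v
def onz(s,uv,z):
    o,v=ray(s,uv);return o+v*(z-o[2])/v[2]
def proj(s,P):
    T=np.array(s['pose']);q=T[:3,:3].T@(np.array(P,float)-T[:3,3]);p=q[:2]/q[2];p=p*(1+float(s['k1'])*(p@p))
    K=np.array(s['mtx']);return np.array([K[0,0]*p[0]+K[0,2],K[1,1]*p[1]+K[1,2]])
E
python3 - <<'E'
from h import *
for n in('top','side'):
    s=snap(n,n+'0.png');print(s['mtx'],s['k1'],s['pose'])
print(arm.observe(),arm.grip_point_offset)
E
```

```text
pics
[[474.78987935   0.         278.24065333]
 [  0.         474.78987935 211.12813689]
 [  0.           0.           1.        ]] 0.03279736310183334 [[ 2.17102603e-02 -9.96872638e-01  7.59842658e-02  4.48161291e+02]
 [-9.99735374e-01 -2.22250293e-02 -5.93555012e-03 -3.73987296e+00]
 [ 7.60574004e-03 -7.58352960e-02 -9.97091350e-01  1.46732774e+03]
 [ 0.00000000e+00  0.00000000e+00  0.00000000e+00  1.00000000e+00]]
[[428.51218658   0.         285.18414494]
 [  0.         428.51218658 213.40643324]
 [  0.           0.           1.        ]] -0.08738783637244583 [[-6.99224422e-01  6.03600769e-01 -3.83081349e-01  1.09382143e+03]
 [ 7.14902189e-01  5.90168790e-01 -3.74987545e-01  5.25327401e+02]
 [-2.60114210e-04 -5.36066144e-01 -8.44175942e-01  1.27344863e+03]
 [ 0.00000000e+00  0.00000000e+00  0.00000000e+00  1.00000000e+00]]
{'time': 0.1, 'joint_pos': array([66.97270506, 27.37048506,  1.28134893, 89.17352694, -0.65814425,
       63.55834945, -4.76338292]), 'dq': array([-0.01085724, -0.00747089,  0.05975751, -0.14188755,  0.04438387,
        0.04907626,  0.0079047 ]), 'joint_efforts': array([ 4.90635139e-03, -5.97755992e+01,  1.61393467e+00, -2.81950861e+01,
        1.28806583e-02,  5.03726013e-03, -5.71667010e-05]), 'eef_pos': array([ 195.28998123, -645.56324497,  230.42358787]), 'tool_rot': array([[ 2.89564530e-01, -9.57158297e-01, -6.14241005e-04],
       [-9.57157069e-01, -2.89565147e-01,  1.54008617e-03],
       [-1.65196905e-03,  1.41970791e-04, -9.99998625e-01]]), 'ft_force': array([ 0.75370177,  0.1828696 , -0.39213056]), 'wrist_torque': array([-0.026888  , -0.00398756, -0.03316942]), 'width': 85.53837450160461} 18.700000000000003
```

View pics/top0.png

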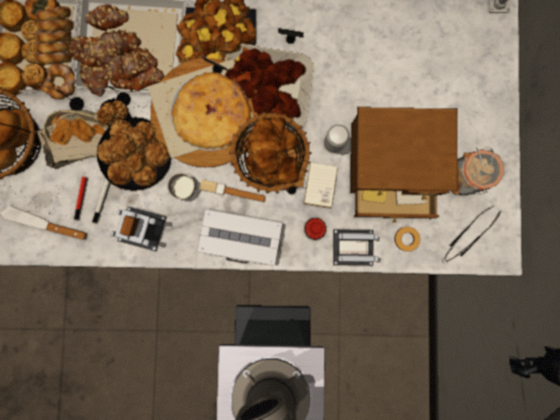

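View pics/side0.png

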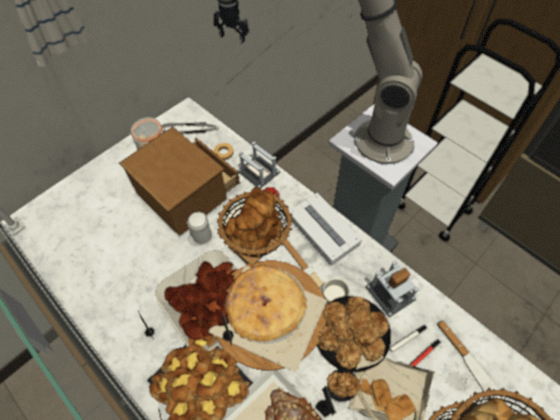

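```bash
python3 - <<'E'
from h import *
s=load('top0')['image']
def crop(im,x,y,w,h,k): return cv2.resize(im[y:y+h,x:x+w],None,fx=k,fy=k,interpolation=cv2.INTER_CUBIC)
a=np.vstack([np.hstack([crop(s,105,195,80,65,5),crop(s,320,215,80,65,5)]),crop(s,195,200,100,34*2,5)[:,:].copy() if 0 else cv2.copyMakeBorder(crop(s,190,195,120,65,4),0,0,0,320,0)])
cv2.imwrite('pics/c1.png',a)
t=load('side0')['image']
b=np.vstack([np.hstack([crop(t,360,255,80,65,5),crop(t,230,135,80,65,5)]),cv2.copyMakeBorder(crop(t,280,185,100,80,3),0,0,0,500,0)])
cv2.imwrite('pics/c2.png',b)
E
```

```text
(no output)
```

View pics/c1.png

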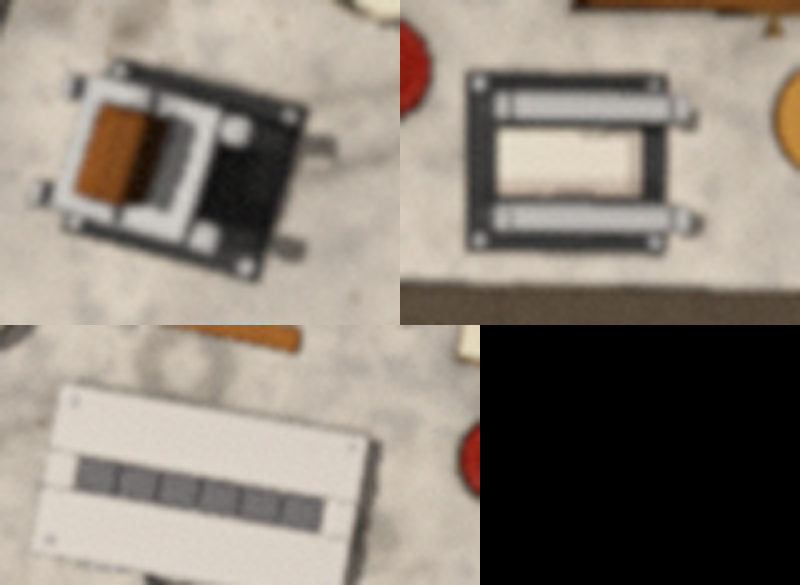

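View pics/c2.png

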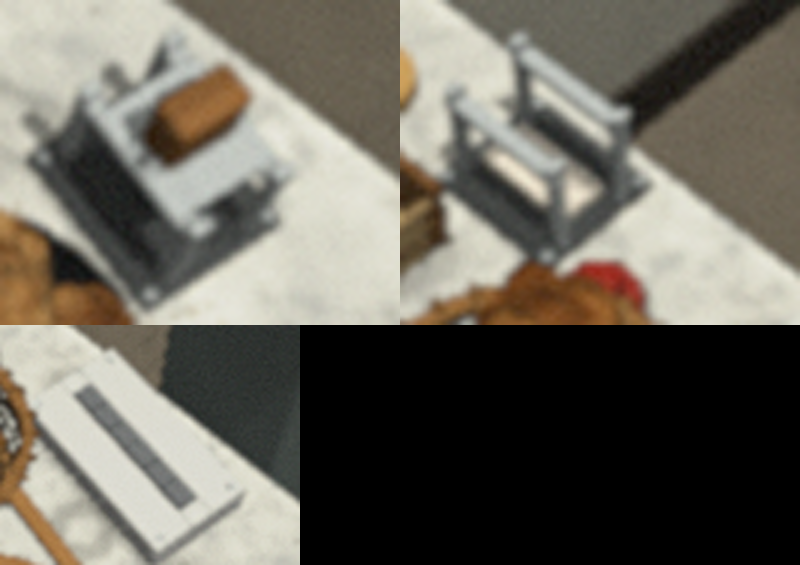

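```bash
cat > m.py <<'E'
from h import *
def blob(s,roi,f,k=6):
    x,y,w,h=roi;im=cv2.resize(s['image'][y:y+h,x:x+w],None,fx=k,fy=k,interpolation=cv2.INTER_CUBIC)
    hsv=cv2.cvtColor(im,cv2.COLOR_BGR2HSV);m=f(im.astype(int),hsv.astype(int)).astype(np.uint8)*255
    m=cv2.morphologyEx(m,cv2.MORPH_OPEN,np.ones((5,5)))
    n,l,st,c=cv2.connectedComponentsWithStats(m);
    if n<2: return None
    i=1+np.argmax(st[1:,4]);mm=(l==i).astype(np.uint8)
    cs,_=cv2.findContours(mm,cv2.RETR_EXTERNAL,cv2.CHAIN_APPROX_NONE)
    pts=max(cs,key=len)[:,0,:].astype(float)
    return (pts+.5)/k-.5+np.array([x,y])
def rect(s,pts,z):
    P=np.array([onz(s,p,z)[:2] for p in pts]).astype(np.float32)
    r=cv2.minAreaRect(P);b=cv2.boxPoints(r)
    e1=b[1]-b[0];e2=b[2]-b[1]
    return np.round(r[0],1),[(round(float(np.linalg.norm(e)),1),round(float(np.degrees(np.arctan2(e[1],e[0]))%180),1)) for e in(e1,e2)]
E
python3 - <<'E'
from m import *
for n,R in (('top0',dict(case=(190,195,120,75),grip=(105,205,45,45),ub=(325,220,62,50),cb=(105,200,75,55),col=(112,205,45,45))),('side0',dict(case=(280,185,95,80),grip=(375,260,50,40)))):
    s=load(n)
    lid=lambda im,h:(h[...,2]>185)
    dark=lambda im,h:(h[...,2]<95)
    gray=lambda im,h:(h[...,2]<150)&(h[...,2]>70)&(h[...,1]<60)
    br=lambda im,h:(h[...,1]>110)&(h[...,2]>70)
    for k,roi,f,z in (('strip','case',gray,49),('strip','case',gray,45),('grip','grip',br,142),):
        p=blob(s,R[roi],f);
        print(n,k,z,rect(s,p,z),p.mean(0))
    if n=='top0':
        print('ubase',rect(s,blob(s,R['ub'],lambda im,h:h[...,2]<110),8))
        print('cbase',rect(s,blob(s,R['cb'],lambda im,h:h[...,2]<110),8))
        print('tray',rect(s,blob(s,(338,236,30,22),lambda im,h:(h[...,2]>165)),10))
        for y in (235,244,252,260): print([int(v) for v in s['image'][y,332:380].mean(1)])
E
```

```text
top0 strip 49 (array([476.9, 101.9]), [(26.3, 171.1), (185.8, 81.1)]) [239.375255   236.84730722]
top0 strip 45 (array([476.9, 102.2]), [(26.3, 171.1), (186.3, 81.1)]) [239.375255   236.84730722]
top0 grip 142 (array([500.6, 407.8]), [(51.9, 165.2), (26.9, 75.2)]) [126.9352459 225.3795082]
ubase (array([ 454.2, -243.6]), [(122.7, 90.3), (109.3, 0.3)])
cbase (array([494.4, 390. ]), [(110.6, 166.2), (136.4, 76.2)])
tray (array([ 454.9, -244.7]), [(86.3, 90.8), (38.0, 0.8)])
[162, 100, 61, 63, 66, 67, 96, 144, 171, 152, 142, 171, 182, 182, 181, 180, 179, 180, 180, 179, 179, 180, 177, 176, 178, 175, 177, 177, 175, 175, 176, 174, 175, 172, 176, 173, 171, 172, 172, 171, 171, 154, 141, 163, 174, 163, 166, 169]
[144, 89, 60, 62, 62, 60, 80, 142, 197, 214, 212, 212, 213, 213, 213, 212, 212, 211, 212, 212, 212, 212, 210, 214, 211, 213, 213, 213, 213, 213, 211, 213, 210, 198, 180, 168, 116, 64, 59, 59, 73, 126, 180, 201, 200, 197, 199, 196]
[164, 102, 60, 59, 58, 50, 68, 119, 168, 181, 183, 179, 181, 179, 176, 173, 177, 178, 177, 166, 164, 164, 165, 164, 162, 166, 171, 175, 179, 181, 178, 180, 176, 166, 157, 141, 93, 52, 46, 50, 72, 134, 186, 202, 203, 200, 197, 192]
[156, 101, 64, 68, 66, 68, 93, 131, 150, 139, 133, 147, 151, 153, 151, 154, 155, 153, 153, 156, 155, 156, 156, 158, 156, 158, 158, 155, 158, 157, 159, 161, 159, 161, 162, 162, 160, 161, 163, 163, 159, 150, 143, 157, 167, 148, 110, 102]
side0 strip 49 (array([366.4, 103. ]), [(83.6, 179.6), (315.9, 89.6)]) [338.53786482 207.09869432]
side0 strip 45 (array([364. , 101.6]), [(83.9, 179.6), (317.0, 89.6)]) [338.53786482 207.09869432]
side0 grip 142 (array([501.9, 410.3]), [(55.0, 165.0), (32.2, 75.0)]) [399.86494253 276.54438059]
```

```bash
python3 - <<'E'
from m import *
T=load('top0');S=load('side0')
br=lambda im,h:(h[...,1]>110)&(h[...,2]>70)
brt=lambda im,h:(h[...,1]>110)&(h[...,2]>105)
for f in(br,brt):
  for n,s,roi in(('T',T,(105,205,45,45)),('S',S,(375,260,50,40))):
    p=blob(s,roi,f);print(n,rect(s,p,150),rect(s,p,115))
# side strip: crop tighter
st=lambda im,h:(h[...,2]<150)&(h[...,2]>60)
p=blob(S,(298,195,55,60),st);print('S strip',p.min(0),p.max(0),rect(S,p,49))
p=blob(T,(190,195,120,68),lambda im,h:h[...,2]>180);print('lid T',rect(T,p,45))
for nm,(C,ang,L,z) in dict(strip=((477,102),81.1,185/2,49),):pass if 0 else None
E
python3 - <<'E'
from m import *
S=load('side0')
# overlay predictions in side & top
def draw(s,P,im,o,k,col):
    q=np.array([proj(s,p) for p in P]);q=((q-o+.5)*k-.5).round().astype(int)
    cv2.polylines(im,[q.reshape(-1,1,2)],True,col,1)
def box(c,a,wx,wy,z,ox=0,oy=0):
    a=np.radians(a-90);R=np.array([[np.cos(a),-np.sin(a)],[np.sin(a),np.cos(a)]])
    return [np.r_[np.array(c)+R@[ox+sx*wx/2,oy+sy*wy/2],z] for sx,sy in((-1,-1),(1,-1),(1,1),(-1,1))]
out=[]
for n,rois in(('top0',((105,195,80,65),(320,215,80,65),(190,200,105,65))),('side0',((360,255,80,65),(230,135,80,65),(285,190,80,65)))):
    s=load(n);row=[]
    for i,(x,y,w,h) in enumerate(rois):
        k=3.3 if 0 else 3
        im=cv2.resize(s['image'][y:y+h,x:x+w],None,fx=k,fy=k,interpolation=cv2.INTER_CUBIC);o=np.array([x,y])
        if i==0:
            draw(s,box((493,391),75.5,112,124,8),im,o,k,(0,255,255))
            draw(s,box((500,408),75.5,56,30,150),im,o,k,(0,255,0));draw(s,box((500,408),75.5,80,80,98),im,o,k,(255,255,0))
        if i==1:
            draw(s,box((454.2,-244),90.4,112,124,8),im,o,k,(0,255,255))
            draw(s,box((454.2,-244),90.4,16,94,90,32),im,o,k,(0,255,0));draw(s,box((454.2,-244),90.4,16,94,90,-32),im,o,k,(0,255,0))
        if i==2:
            draw(s,box((477,102),81.1,24,185,49),im,o,k,(0,255,0));draw(s,box((477,102),81.1,130,236,45),im,o,k,(0,255,255))
        row.append(cv2.resize(im,(265 if i<2 else 265,200)))
    out.append(np.hstack(row))
cv2.imwrite('pics/ov.png',np.vstack(out))
E
```

```text
File "<stdin>", line 12
    for nm,(C,ang,L,z) in dict(strip=((477,102),81.1,185/2,49),):pass if 0 else None
                                                                      ^^
SyntaxError: invalid syntax
```

View pics/ov.png

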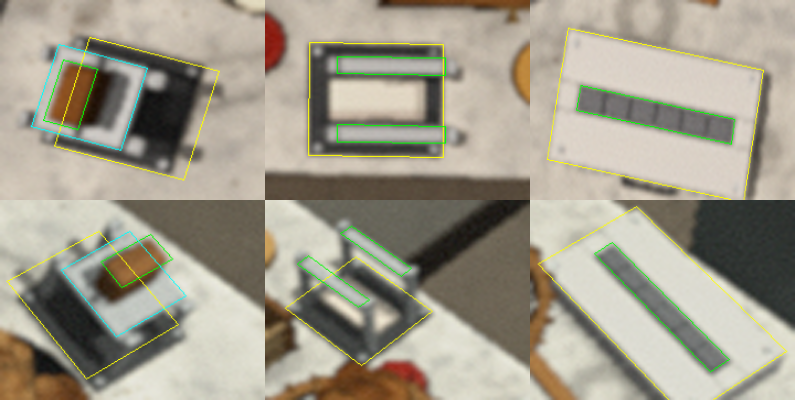

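```bash
python3 - <<'E'
from m import *
T=load('top0');S=load('side0')
br=lambda im,h:(h[...,1]>110)&(h[...,2]>70)
brt=lambda im,h:(h[...,1]>110)&(h[...,2]>105)
for f in(br,brt):
  for n,s,roi in(('T',T,(105,205,45,45)),('S',S,(375,260,50,40))):
    p=blob(s,roi,f);print(n,rect(s,p,150),rect(s,p,115))
def draw(s,P,im,o,k,col):
    q=np.array([proj(s,p) for p in P]);q=((q-o+.5)*k-.5).round().astype(int)
    cv2.polylines(im,[q.reshape(-1,1,2)],True,col,1)
def box(c,a,wx,wy,z,ox=0,oy=0):
    a=np.radians(a-90);R=np.array([[np.cos(a),-np.sin(a)],[np.sin(a),np.cos(a)]])
    return [np.r_[np.array(c)+R@[ox+sx*wx/2,oy+sy*wy/2],z] for sx,sy in((-1,-1),(1,-1),(1,1),(-1,1))]
row=[]
for s,(x,y) in((T,(110,205)),(S,(365,255))):
    k=8;im=cv2.resize(s['image'][y:y+50,x:x+50],None,fx=k,fy=k,interpolation=cv2.INTER_CUBIC);o=np.array([x,y])
    draw(s,box((499,404),75.5,56,30,150),im,o,k,(0,255,0));draw(s,box((499,404),75.5,80,80,98),im,o,k,(255,255,0))
    row.append(im)
cv2.imwrite('pics/ov2.png',np.hstack(row))
E
```

```text
T (array([500.3, 405.3]), [(51.6, 165.2), (26.8, 75.2)]) (array([501.7, 416.2]), [(53.0, 165.2), (27.5, 75.2)])
S (array([506.1, 411.1]), [(54.6, 165.0), (32.0, 75.0)]) (array([487.8, 407.6]), [(56.3, 165.0), (33.0, 75.0)])
T (array([500.3, 406.8]), [(50.8, 164.8), (23.6, 74.8)]) (array([501.7, 417.7]), [(52.1, 164.8), (24.2, 74.8)])
S (array([503.4, 410.3]), [(49.9, 163.1), (27.8, 73.1)]) (array([485. , 406.7]), [(51.4, 163.1), (28.7, 73.1)])
```

View pics/ov2.png

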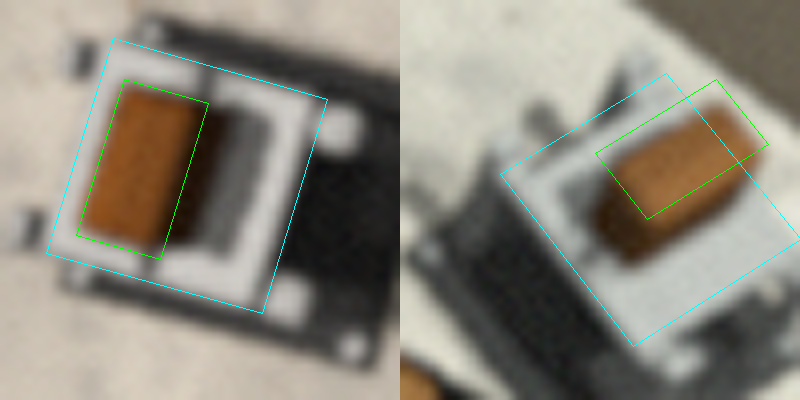

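move_arm(motion=[[[-18,-34,0,0,1],[-18,-34,0,0,1],[-18,-34,0,0,1],[-18,-34,0,0,1],[-18,-34,0,0,1],[-18,-34,0,0,1],[-18,-34,0,0,1],[-18,-34,0,0,1]]])

```text
time: 0.77
eef_pos: [414.9, -427.8, 231.0]
tool_rot: [[0.289, -0.957, -0.0], [-0.957, -0.289, 0.0], [-0.0, 0.0, -1.0]]
ft_force: [0.5, 0.3, 0.3]
width: 85.5
```

move_arm(motion=[[[-32,-21,0,0,1],[-32,-21,0,0,1],[-32,-21,0,0,1],[-32,-21,0,0,1],[-32,-21,0,0,1],[-32,-21,0,0,1],[-32,-21,0,0,1],[-32,-21,0,0,1]]])

```text
time: 1.43
eef_pos: [500.7, -134.0, 231.2]
tool_rot: [[0.289, -0.957, -0.0], [-0.957, -0.289, -0.0], [-0.0, 0.0, -1.0]]
ft_force: [0.5, 0.3, -0.7]
width: 85.7
```

move_arm(motion=[[[-36,-16,0,0,1],[-36,-16,0,0,1],[-36,-14,0,0,1],[-36,-10,0,0,1],[-36,-8,0,0,1],[-36,-8,0,0,1],[-36,-8,0,0,1],[-36,-8,0,0,1]]])

```text
time: 2.1
eef_pos: [501.0, 166.8, 231.1]
tool_rot: [[0.289, -0.957, -0.0], [-0.957, -0.289, -0.0], [0.0, 0.0, -1.0]]
ft_force: [0.6, -0.0, 0.1]
width: 85.3
```

move_arm(motion=[[[-33,-10,0,0,1],[-33,-10,0,0,1],[-33,-10,0,0,1],[-33,-10,0,0,1],[-33,-10,0,0,1],[-33,-10,0,0,1],[-33,-11,0,0,1],[0,0,0,6,1]]])

```text
time: 2.77
eef_pos: [499.5, 415.0, 230.7]
tool_rot: [[0.196, -0.981, -0.002], [-0.981, -0.196, 0.005], [-0.005, 0.001, -1.0]]
ft_force: [0.2, -0.0, 0.6]
width: 84.9
```

move_arm(motion=[[[0,0,0,6.5,1],[0,0,0,6.5,1],[0,0,0,6.5,1],[0,0,0,6.3,1],[0,0,20,0,1],[0,0,20,0,1],[0,0,0,0,1]]])

```text
time: 3.35
eef_pos: [500.8, 404.9, 186.9]
tool_rot: [[-0.258, -0.966, -0.005], [-0.966, 0.258, -0.005], [0.006, 0.004, -1.0]]
ft_force: [-0.9, -0.5, -0.9]
width: 85.4
```

```bash
python3 - <<'E'
from m import *
o=arm.observe();print(o['eef_pos'],o['tool_rot'],o['joint_pos'])
r=[]
for n,(x,y) in(('top',(100,195)),('side',(365,230))):
    s=snap(n,n+'1.png')
    P=o['eef_pos'];print(n,proj(s,P))
    im=cv2.resize(s['image'][y:y+80,x:x+80],None,fx=5,fy=5,interpolation=cv2.INTER_CUBIC);r.append(im)
cv2.imwrite('pics/c3.png',np.hstack(r))
E
```

```text
[500.78960528 404.92873717 186.94686706] [[-0.25803839 -0.96612035 -0.00525882]
 [-0.96611387  0.25806472 -0.00515583]
 [ 0.00633826  0.00375022 -0.99997288]] [ -30.30567757   28.3848882   -19.58641238   94.67030219   10.6619843
   59.21672441 -158.21400073]
top [122.74562834 224.38002598]
side [402.69254526 268.22702246]
```

View pics/c3.png

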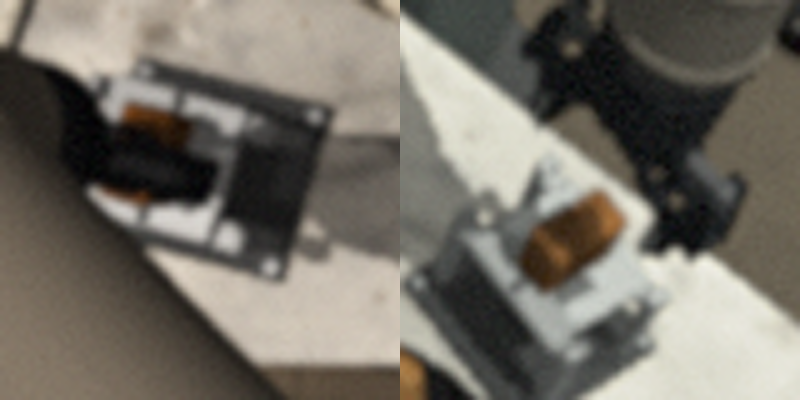

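move_arm(motion=[[[-3.5,0,15,0,1],[0,0,15,0,1],[0,0,15,0,1],[0,0,15,0,1],[0,0,12,0,1],[0,0,6,0,1],[0,0,0,0,1],[0,0,0,0,1]]])

```text
time: 4.12
eef_pos: [503.8, 410.6, 113.6]
tool_rot: [[-0.258, -0.966, 0.0], [-0.966, 0.258, 0.0], [-0.0, -0.0, -1.0]]
ft_force: [0.1, 0.2, 0.7]
width: 85.6
```

```bash
python3 - <<'E'
from m import *
o=arm.observe();print(o['eef_pos'],o['tool_rot'],o['ft_force'])
r=[]
for n,(x,y) in(('top',(100,195)),('side',(365,230))):
    s=snap(n,n+'2.png')
    im=cv2.resize(s['image'][y:y+80,x:x+80],None,fx=5,fy=5,interpolation=cv2.INTER_CUBIC);r.append(im)
cv2.imwrite('pics/c4.png',np.hstack(r))
E
```

```text
[503.82412385 410.64918944 113.61097285] [[-2.58286184e-01 -9.66068416e-01  2.51717857e-04]
 [-9.66068366e-01  2.58286260e-01  3.45569654e-04]
 [-3.98859192e-04 -1.53920792e-04 -9.99999909e-01]] [0.1181297  0.21401065 0.6851167 ]
```

View pics/c4.png

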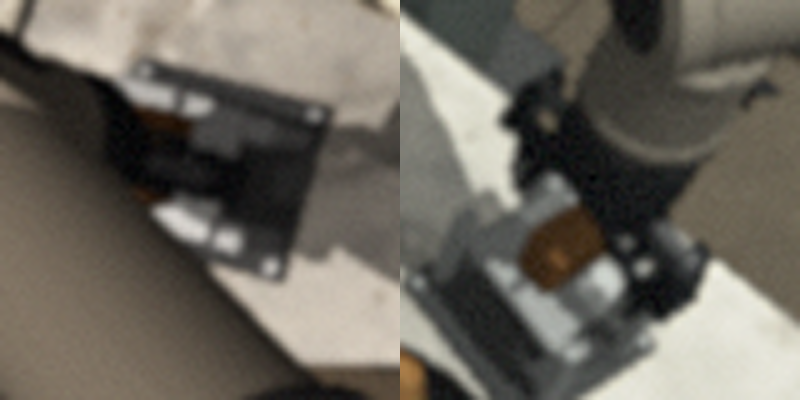

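move_arm(motion=[[[0,0,6,0,1],[0,0,0,0,0.6],[0,0,0,0,0.3],[0,0,0,0,0],[0,0,0,0,0],[0,0,0,0,0],[0,0,0,0,0],[0,0,0,0,0]]], force=60)

```text
time: 4.88
eef_pos: [503.8, 410.3, 107.6]
tool_rot: [[-0.258, -0.966, 0.0], [-0.966, 0.258, 0.0], [-0.0, -0.0, -1.0]]
ft_force: [0.5, -1.1, 2.5]
width: 28.8
```

move_arm(motion=[[[0,0,0,0,0],[0,0,-4,0,0],[0,0,-10,0,0],[0,0,-18,0,0],[0,0,-18,0,0],[0,0,-20,0,0],[0,0,-20,0,0],[0,0,-10,0,0]]])

```text
time: 5.55
eef_pos: [504.1, 411.2, 210.2]
tool_rot: [[-0.258, -0.966, 0.002], [-0.966, 0.258, 0.002], [-0.003, -0.002, -1.0]]
ft_force: [0.9, 1.5, -3.3]
width: 29.5
```

```bash
python3 - <<'E'
from m import *
o=arm.observe();print(o['eef_pos'],o['tool_rot'],o['ft_force'],o['width'])
r=[]
for n,(x,y) in(('top',(90,185)),('side',(365,220))):
    s=snap(n,n+'3.png')
    im=cv2.resize(s['image'][y:y+80,x:x+80],None,fx=5,fy=5,interpolation=cv2.INTER_CUBIC);r.append(im)
cv2.imwrite('pics/c5.png',np.hstack(r))
E
```

```text
[504.10245841 411.22627248 210.2445415 ] [[-0.25813208 -0.9661072   0.00217083]
 [-0.96610562  0.25813683  0.00230285]
 [-0.00278517 -0.00150281 -0.99999499]] [ 0.89365992  1.46284929 -3.29321067] 29.511190988700633
```

View pics/c5.png

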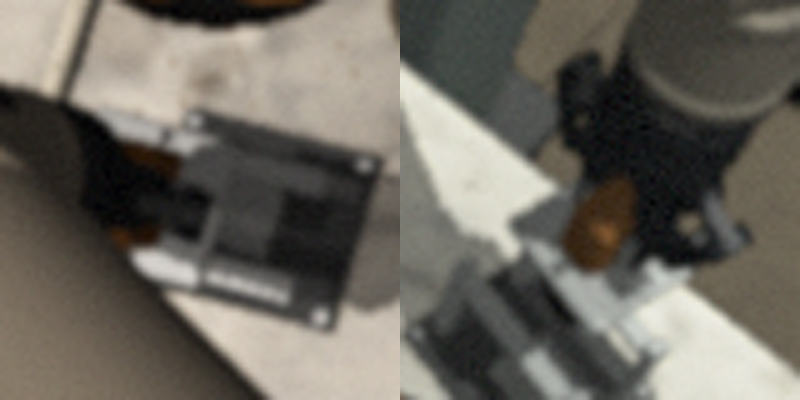

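move_arm(motion=[[[24,-5,0,0,0],[32,-6,0,0,0],[32,-6,0,0,0],[34,-7,0,0,0],[34,-7,0,0,0],[34,-7,0,0,0],[24,-5,0,0,0],[10,-2,0,0,0]]])

```text
time: 6.32
eef_pos: [488.3, 176.9, 205.7]
tool_rot: [[-0.263, -0.965, -0.003], [-0.965, 0.263, -0.004], [0.004, 0.002, -1.0]]
ft_force: [0.1, -1.0, -4.1]
width: 29.1
```

move_arm(motion=[[[0,0,0,-6,0],[0,0,10,0,0],[0,0,15,0,0],[0,0,10,0,0],[0,0,0,0,0],[0,0,0,0,0]]])

```text
time: 6.82
eef_pos: [488.3, 182.8, 171.1]
tool_rot: [[-0.156, -0.988, -0.003], [-0.988, 0.156, -0.001], [0.001, 0.002, -1.0]]
ft_force: [0.4, 0.4, -2.9]
width: 29.4
```

```bash
cat > v.py <<'E'
from m import *
import sys
i,rt,rs=sys.argv[1],eval(sys.argv[2]),eval(sys.argv[3])
o=arm.observe();print(o['eef_pos'],o['tool_rot'],o['ft_force'],o['width'],o['time'])
r=[]
for n,(x,y) in(('top',rt),('side',rs)):
    s=snap(n,n+i+'.png')
    im=cv2.resize(s['image'][y:y+80,x:x+80],None,fx=5,fy=5,interpolation=cv2.INTER_CUBIC);r.append(im)
    tip=o['eef_pos']-[0,0,83.6];print(n,'tip in crop',(proj(s,tip)-[x,y])*5)
cv2.imwrite('pics/v%s.png'%i,np.hstack(r))
c=np.array([477,102]);d=o['eef_pos'][:2]-c;a=np.radians(-8.9)
print('case frame',d@[np.cos(a),np.sin(a)],d@[-np.sin(a),np.cos(a)],'ang',np.degrees(np.arctan2(o['tool_rot'][1,0],o['tool_rot'][0,0])))
E
python3 v.py 4 '(190,190)' '(300,170)'
```

```text
[488.33675294 182.7550248  171.05301711] [[-1.55747845e-01 -9.87793539e-01 -2.55594555e-03]
 [-9.87796301e-01  1.55749956e-01 -6.47411608e-04]
 [ 1.03759741e-03  2.42392059e-03 -9.99996524e-01]] [ 0.36698537  0.44529651 -2.9126904 ] 29.413558080215235 6.8167
top tip in crop [103.13358835 209.86873699]
side tip in crop [206.74492038 324.04701513]
case frame -1.293384167931212 81.53663688537564 ang -98.96017623026543
```

View pics/v4.png

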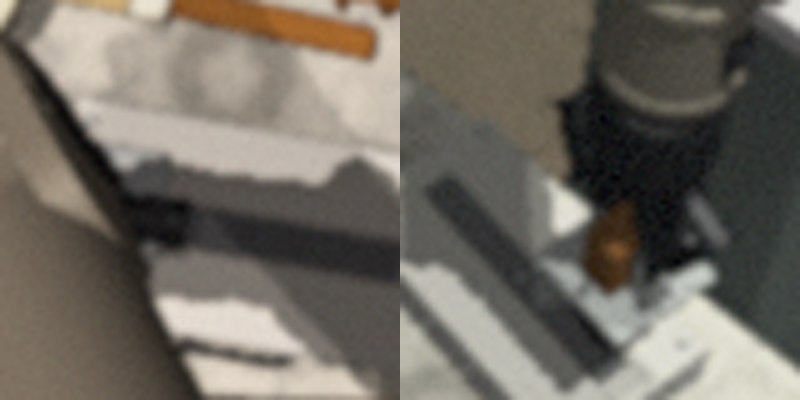

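move_arm(motion=[[[0,-1,12,0,0],[0,0,12,0,0],[0,0,8,0,0],[0,0,4,0,0],[0,0,2,0,0],[0,0,2,0,0],[0,0,0,0,0]]])

```text
time: 7.5
eef_pos: [490.4, 182.3, 132.4]
tool_rot: [[-0.156, -0.988, 0.0], [-0.988, 0.156, 0.0], [-0.0, -0.0, -1.0]]
ft_force: [0.3, 0.2, -1.0]
width: 29.3
```

move_arm(motion=[[[0,0,2,0,0],[0,0,2,0,0],[0,0,0,0,0]]])

```text
time: 7.75
eef_pos: [490.7, 182.4, 128.6]
tool_rot: [[-0.156, -0.988, 0.001], [-0.988, 0.156, 0.0], [-0.001, -0.001, -1.0]]
ft_force: [-0.1, -0.8, 1.2]
width: 29.3
```

move_arm(motion=[[[0,0,2,0,0],[0,0,2,0,0],[0,0,0,0,0],[0,0,0,0,0]]])

```text
time: 8.08
eef_pos: [490.6, 182.4, 124.5]
tool_rot: [[-0.156, -0.988, 0.001], [-0.988, 0.156, 0.0], [-0.001, -0.001, -1.0]]
ft_force: [0.6, 0.2, 0.5]
width: 29.2
```

move_arm(motion=[[[0,0,2,0,0],[0,0,2,0,0],[0,0,0,0,0]]])

```text
time: 8.33
eef_pos: [490.6, 182.4, 120.3]
tool_rot: [[-0.156, -0.988, 0.001], [-0.988, 0.156, 0.0], [-0.001, -0.001, -1.0]]
ft_force: [-0.7, 0.5, 2.6]
width: 29.3
```

move_arm(motion=[[[4,0,0,0,0],[4,0,0,0,0],[4,0,0,0,0],[4,0,0,0,0],[4,0,0,0,0],[4,0,0,0,0],[4,0,0,0,0],[4,0,0,0,0]]])

```text
time: 9.0
eef_pos: [485.1, 149.8, 120.2]
tool_rot: [[-0.156, -0.988, -0.0], [-0.988, 0.156, -0.0], [0.0, 0.0, -1.0]]
ft_force: [-0.3, 2.5, 2.8]
width: 29.2
```

move_arm(motion=[[[4,0,0,0,0],[4,0,0,0,0],[4,0,0,0,0],[4,0,0,0,0],[4,0,0,0,0],[4,0,0,0,0],[4,0,0,0,0],[4,0,0,0,0]]])

```text
time: 9.67
eef_pos: [480.1, 118.3, 120.2]
tool_rot: [[-0.156, -0.988, -0.0], [-0.988, 0.156, -0.0], [0.0, 0.0, -1.0]]
ft_force: [0.6, 2.0, 3.5]
width: 29.1
```

move_arm(motion=[[[4,0,0,0,0],[4,0,0,0,0],[4,0,0,0,0],[4,0,0,0,0],[4,0,0,0,0],[4,0,0,0,0],[4,0,0,0,0],[4,0,0,0,0]]])

```text
time: 10.33
eef_pos: [475.1, 86.7, 120.2]
tool_rot: [[-0.156, -0.988, -0.0], [-0.988, 0.156, -0.0], [0.0, 0.0, -1.0]]
ft_force: [0.9, 1.8, 3.3]
width: 29.3
```

```bash
python3 v.py 5 '(190,190)' '(300,190)'
```

```text
[475.0823289   86.68712433 120.24938997] [[-1.56143184e-01 -9.87734406e-01 -2.23431226e-04]
 [-9.87734373e-01  1.56143248e-01 -3.07983309e-04]
 [ 3.39092988e-04  1.72601207e-04 -9.99999928e-01]] [0.9082932  1.80442675 3.32950748] 29.30568805245682 10.3333
top tip in crop [273.75530396 238.08478712]
side tip in crop [102.73750342 162.45009145]
case frame 0.4744788320335317 -15.425190227449841 ang -98.98310368006572
```

View pics/v5.png

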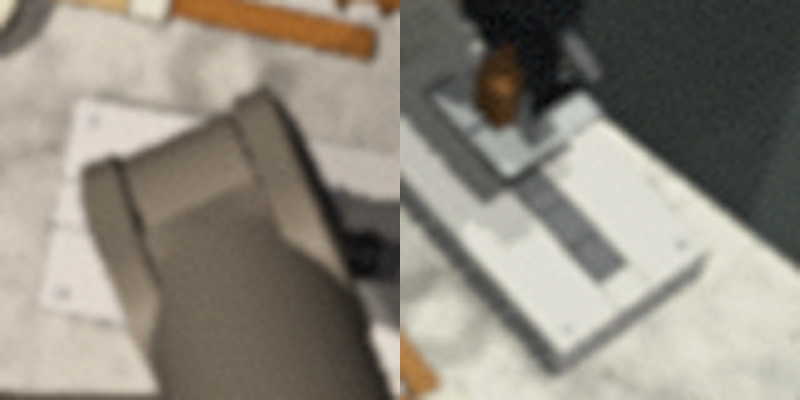

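move_arm(motion=[[[4,0,0,0,0],[4,0,0,0,0],[4,0,0,0,0],[4,0,0,0,0],[4,0,0,0,0],[4,0,0,0,0],[4,0,0,0,0],[4,0,0,0,0]]])

```text
time: 11.1
eef_pos: [470.1, 55.1, 120.2]
tool_rot: [[-0.156, -0.988, -0.0], [-0.988, 0.156, -0.0], [0.0, 0.0, -1.0]]
ft_force: [0.2, 2.1, 3.1]
width: 29.1
```

move_arm(motion=[[[4,0,0,0,0],[4,0,0,0,0],[4,0,0,0,0],[4,0,0,0,0],[4,0,0,0,0],[4,0,0,0,0],[4,0,0,0,0],[4,0,0,0,0]]])

```text
time: 11.77
eef_pos: [465.1, 23.5, 120.2]
tool_rot: [[-0.156, -0.988, -0.0], [-0.988, 0.156, -0.0], [0.0, 0.0, -1.0]]
ft_force: [0.4, 1.5, 3.4]
width: 29.2
```

move_arm(motion=[[[4,0,0,0,0],[2,0,0,0,0],[0,0,0,0,0]]])

```text
time: 12.02
eef_pos: [464.1, 17.3, 120.2]
tool_rot: [[-0.157, -0.988, -0.0], [-0.988, 0.157, -0.001], [0.001, 0.0, -1.0]]
ft_force: [-0.2, -0.8, 2.7]
width: 29.4
```

```bash
python3 v.py 6 '(190,190)' '(280,180)'
```

```text
[464.09971612  17.29257625 120.22409769] [[-1.56816052e-01 -9.87627732e-01 -4.35082425e-04]
 [-9.87627571e-01  1.56816314e-01 -6.51584044e-04]
 [ 7.11750494e-04  3.27520562e-04 -9.99999693e-01]] [-0.22253551 -0.82619522  2.66054827] 29.37791384648207 12.0167
top tip in crop [388.71130606 258.88320234]
side tip in crop [138.32132558 142.49340927]
case frame 0.36015552174232107 -85.68334290136661 ang -99.02213884841714
```

View pics/v6.png

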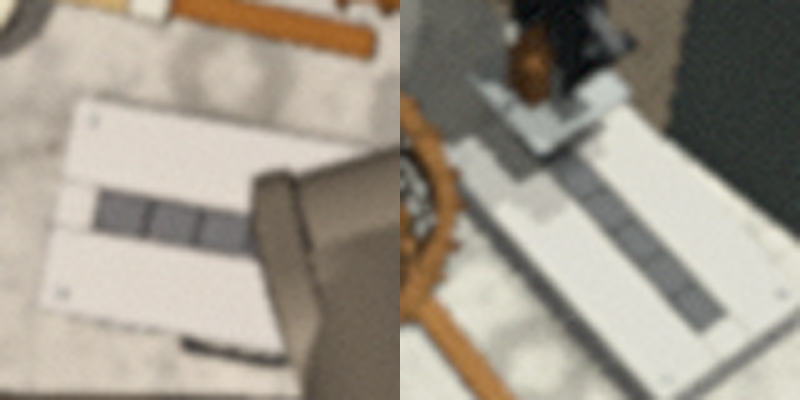

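move_arm(motion=[[[0,0,1.5,0,0],[0,0,1,0,0],[-7,0,0,0,0],[-8,0,0,0,0],[-8,0,0,0,0],[-8,0,0,0,0],[-8,0,0,0,0],[-8,0,0,0,0]]])

```text
time: 12.78
eef_pos: [471.7, 65.8, 117.8]
tool_rot: [[-0.155, -0.988, -0.0], [-0.988, 0.155, 0.0], [-0.0, 0.0, -1.0]]
ft_force: [-0.3, -3.1, 3.6]
width: 29.5
```

move_arm(motion=[[[-8,0,0,0,0],[-8,0,0,0,0],[-8,0,0,0,0],[-8,0,0,0,0],[-8,0,0,0,0],[-8,0,0,0,0],[-8,0,0,0,0],[-8,0,0,0,0]]])

```text
time: 13.45
eef_pos: [481.7, 128.6, 117.8]
tool_rot: [[-0.156, -0.988, -0.0], [-0.988, 0.156, -0.0], [0.0, 0.0, -1.0]]
ft_force: [0.7, -2.7, 4.5]
width: 29.1
```

move_arm(motion=[[[-8,0,0,0,0],[-8,0,0,0,0],[-8,0,0,0,0],[-8,0,0,0,0],[-8,0,0,0,0],[-8,0,0,0,0],[-4,0,0,0,0],[0,0,0,0,0]]])

```text
time: 14.12
eef_pos: [490.0, 181.1, 117.9]
tool_rot: [[-0.154, -0.988, 0.001], [-0.988, 0.154, 0.002], [-0.002, -0.0, -1.0]]
ft_force: [0.1, 1.3, 3.4]
width: 29.4
```

```bash
python3 v.py 7 '(190,190)' '(285,180)'
```

```text
[489.99714415 181.10817581 117.94377573] [[-1.54417094e-01 -9.88005496e-01  7.08067048e-04]
 [-9.88004421e-01  1.54418022e-01  1.52910674e-03]
 [-1.62010418e-03 -4.63453154e-04 -9.99998580e-01]] [0.06004619 1.33359781 3.41197094] 29.389483623270706 14.1167
top tip in crop [117.81787801 209.99521275]
side tip in crop [269.24456268 313.97091606]
case frame 0.6018003495543931 80.16649595059619 ang -98.88300293464748
```

View pics/v7.png

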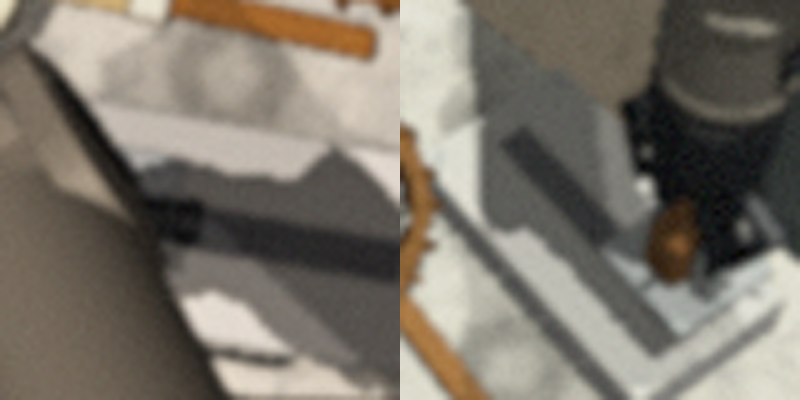

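move_arm(motion=[[[0,0,-6,0,0],[0,0,-12,0,0],[0,0,-18,0,0],[0,0,-20,0,0],[0,0,-20,0,0],[0,0,-14,0,0],[10,0,-4,0,0],[20,-2,0,0,0]]])

```text
time: 14.88
eef_pos: [486.7, 150.7, 212.4]
tool_rot: [[-0.153, -0.988, 0.001], [-0.988, 0.153, 0.002], [-0.002, -0.001, -1.0]]
ft_force: [0.9, -0.5, -3.6]
width: 29.2
```

move_arm(motion=[[[30,-2,0,0,0],[32,-2,0,0,0],[32,-2,0,0,0],[32,-2,0,0,0],[32,-2,0,0,0],[32,-2,0,0,0],[32,-2,0,0,0],[32,-2,0,0,0]]])

```text
time: 15.55
eef_pos: [460.8, -106.6, 210.5]
tool_rot: [[-0.157, -0.988, -0.003], [-0.988, 0.157, 0.0], [0.0, 0.003, -1.0]]
ft_force: [0.7, -0.3, -3.1]
width: 29.5
```

```bash
python3 - <<'E'
from m import *
o=arm.observe();print(o['eef_pos'],o['ft_force'])
s=snap('side','side8.png');cv2.imwrite('pics/v8.png',cv2.resize(s['image'][100:260,200:400],None,fx=4,fy=3.75,interpolation=cv2.INTER_CUBIC))
E
```

```text
[ 460.82155647 -106.55430223  210.54052495] [ 0.73971972 -0.27633377 -3.1143801 ]
```

View pics/v8.png

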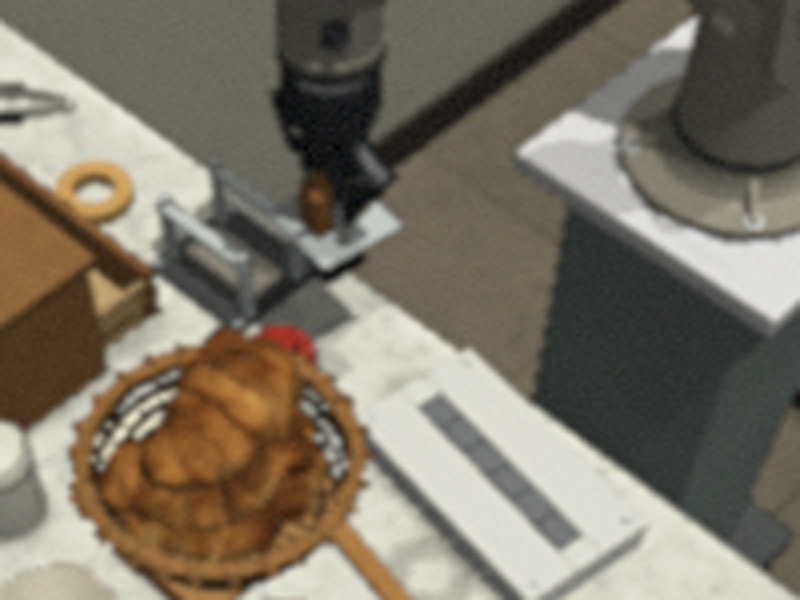

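move_arm(motion=[[[32,-3,0,0,0],[32,-3,0,0,0],[30,-3,0,0,0],[20,-3,0,0,0],[12,-3,0,0,0],[0,0,0,-4.6,0],[0,0,0,-4.7,0],[0,0,0,0,0]]])

```text
time: 16.27
eef_pos: [457.5, -230.5, 210.8]
tool_rot: [[0.008, -1.0, -0.002], [-1.0, -0.008, 0.001], [-0.001, 0.002, -1.0]]
ft_force: [-0.6, 0.4, -4.3]
width: 29.5
```

```bash
python3 v.py 9 '(315,205)' '(225,110)'; python3 - <<'E'
from m import *
for n in('top0','side0'):
    s=load(n);
# stops/rail ends from the empty rest in side0 & top0, enlarged
s=load('side0');t=load('top0')
def cr(s,x,y,w,h,k):return cv2.resize(s['image'][y:y+h,x:x+w],None,fx=k,fy=k,interpolation=cv2.INTER_CUBIC)
a=cr(t,330,225,50,45,8);b=cr(s,235,138,50,45,8)
for im,s_,o in((a,t,(330,225)),(b,s,(235,138))):
    for sx in(-1,1):
        for sy in(-1,1):
            for z in (90,):
                p=proj(s_,(454.2+sx*32,-244+sy*47,z));q=((p-o+.5)*8).astype(int);cv2.circle(im,tuple(int(v) for v in q),3,(0,0,255),-1)
cv2.imwrite('pics/u.png',np.hstack([a,b]))
E
```

```text
[ 457.4555277  -230.46323311  210.82861263] [[ 0.0084313  -0.99996251 -0.00197111]
 [-0.99996375 -0.00843363  0.0011755 ]
 [-0.00119208  0.00196113 -0.99999737]] [-0.57668433  0.36286328 -4.34884178] 29.50766925129239 16.2667
top tip in crop [200.95976668 203.59973889]
side tip in crop [164.96976788 208.52515597]
case frame 32.12636099111303 -331.48406401588045 ang -89.51691596228272
```

View pics/v9.png

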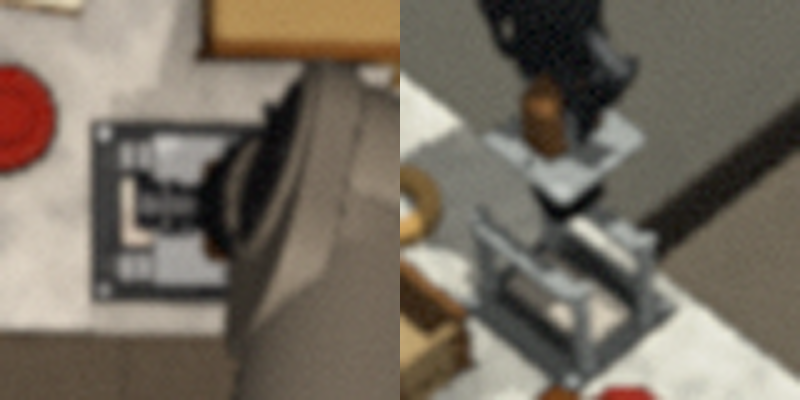

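View pics/u.png

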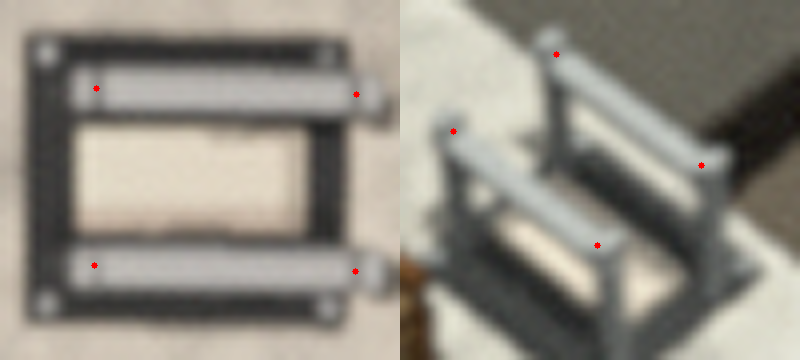

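```bash
python3 - <<'E'
from m import *
s=load('top9')
# collar edges top/bottom along columns near crop x 160-200
im=s['image'].astype(int).sum(2)//3
for c in (347,350): print(c,[int(v) for v in im[226:272,c]])
for r in (233,262): print(onz(s,(348,r),201),onz(s,(348,r),0))
E
```

```text
347 [158, 154, 130, 88, 64, 92, 143, 181, 188, 176, 164, 155, 152, 151, 128, 90, 60, 59, 68, 82, 85, 73, 56, 58, 66, 86, 122, 151, 158, 162, 159, 158, 158, 158, 150, 121, 75, 50, 63, 104, 148, 168, 171, 170, 157, 130]
350 [163, 158, 141, 102, 68, 87, 137, 169, 172, 160, 154, 153, 157, 152, 128, 88, 42, 39, 66, 82, 85, 70, 40, 29, 37, 68, 117, 149, 162, 161, 159, 158, 157, 156, 151, 124, 76, 49, 57, 92, 136, 160, 166, 163, 157, 127]
[ 490.3334213  -198.51974452  201.        ] [ 497.02726364 -229.43650729    0.        ]
[ 413.44782233 -199.27555845  201.        ] [ 407.93786863 -230.31228906    0.        ]
```

move_arm(motion=[[[8,2,5,0,0],[5,1,10,0,0],[0,0,15,0,0],[0,0,15,0,0],[0,0,5,0,0],[0,0,0,0,0],[0,0,0,0,0]]])

```text
time: 16.95
eef_pos: [455.3, -244.1, 161.5]
tool_rot: [[0.005, -1.0, -0.001], [-1.0, -0.005, 0.0], [-0.0, 0.001, -1.0]]
ft_force: [0.5, -0.3, -3.0]
width: 29.1
```

```bash
python3 v.py 10 '(315,205)' '(225,110)'
```

```text
[ 455.3040536  -244.10678917  161.52433906] [[ 5.25633322e-03 -9.99985893e-01 -7.64440200e-04]
 [-9.99986164e-01 -5.25648817e-03  2.00833812e-04]
 [-2.04849249e-04  7.63373974e-04 -9.99999688e-01]] [ 0.52480738 -0.28657009 -2.99044412] 29.141651442956842 16.95
top tip in crop [210.01016492 208.08784207]
side tip in crop [157.69750372 241.62155243]
case frame 32.111590756987226 -345.29620522191084 ang -89.69883289771336
```

View pics/v10.png

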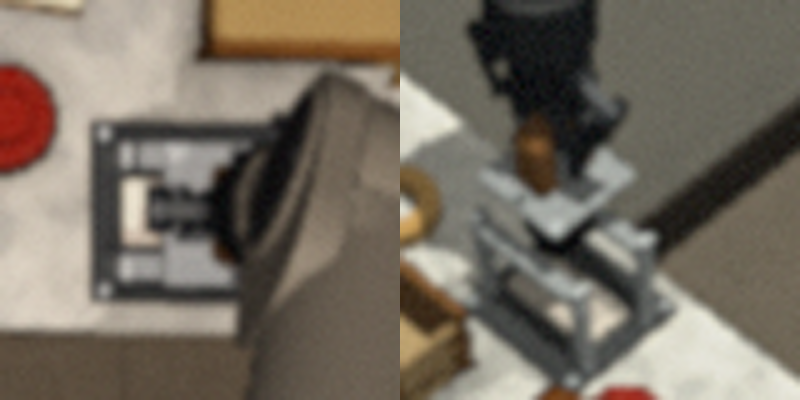

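move_arm(motion=[[[0,0,15,0,0],[0,0,15,0,0],[0,0,10,0,0],[0,0,6,0,0],[0,0,3,0,0],[0,0,2,0,0],[0,0,0,0,0]]])

```text
time: 17.63
eef_pos: [455.8, -244.0, 111.0]
tool_rot: [[0.006, -1.0, 0.0], [-1.0, -0.006, -0.0], [0.0, -0.0, -1.0]]
ft_force: [-0.0, -0.2, -2.7]
width: 29.7
```

move_arm(motion=[[[0,0,1,0,0],[0,0,1,0,0],[0,0,0,0,0],[0,0,0,0,0]]])

```text
time: 17.97
eef_pos: [455.7, -244.0, 109.0]
tool_rot: [[0.006, -1.0, 0.0], [-1.0, -0.006, -0.0], [0.0, -0.0, -1.0]]
ft_force: [0.4, -0.5, -3.3]
width: 29.3
```

```bash
python3 v.py 11 '(315,205)' '(225,110)'
```

```text
[ 455.65831368 -243.99011013  109.03667772] [[ 5.77009612e-03 -9.99983260e-01  4.30220389e-04]
 [-9.99983334e-01 -5.77017990e-03 -1.93759030e-04]
 [ 1.96238235e-04 -4.29095211e-04 -9.99999889e-01]] [ 0.42617295 -0.46433283 -3.31883261] 29.295259854078594 17.9667
top tip in crop [194.82259517 207.60524267]
side tip in crop [161.41348351 287.48558896]
case frame 32.4435340376605 -345.1261232956962 ang -89.66939600423089
```

View pics/v11.png

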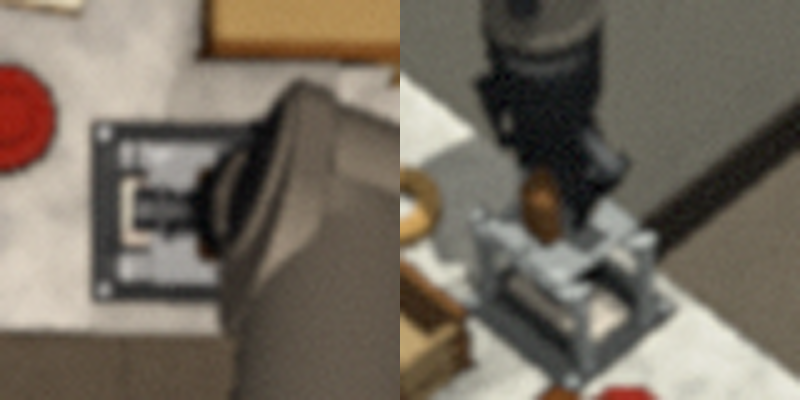

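move_arm(motion=[[[0,0,1,0,0],[0,0,0.5,0,0],[0,0,0,0,0],[0,0,0,0,0]]])

```text
time: 18.4
eef_pos: [455.6, -243.9, 107.5]
tool_rot: [[0.006, -1.0, 0.0], [-1.0, -0.006, -0.0], [0.0, -0.0, -1.0]]
ft_force: [-1.7, 0.7, 0.3]
width: 29.5
```

move_arm(motion=[[[0,0,0,0,0.45],[0,0,0,0,0.6],[0,0,0,0,0.8],[0,0,0,0,1],[0,0,0,0,1],[0,0,0,0,1],[0,0,0,0,1]]])

```text
time: 18.98
eef_pos: [455.6, -244.0, 107.3]
tool_rot: [[0.006, -1.0, 0.0], [-1.0, -0.006, -0.0], [0.0, -0.0, -1.0]]
ft_force: [0.6, -0.2, 0.1]
width: 85.4
```

```bash
python3 v.py 12 '(315,205)' '(225,110)'
```

```text
[ 455.58499309 -243.95667017  107.33841267] [[ 5.82040792e-03 -9.99983050e-01  1.49782096e-04]
 [-9.99983059e-01 -5.82041782e-03 -6.57471252e-05]
 [ 6.66178051e-05 -1.49396884e-04 -9.99999987e-01]] [ 0.55257964 -0.1553151   0.13371888] 85.38157920084524 18.9833
top tip in crop [194.2995042  207.72930059]
side tip in crop [161.64080533 288.88561512]
case frame 32.36592273212832 -345.10442941133414 ang -89.6665133076881
```

View pics/v12.png

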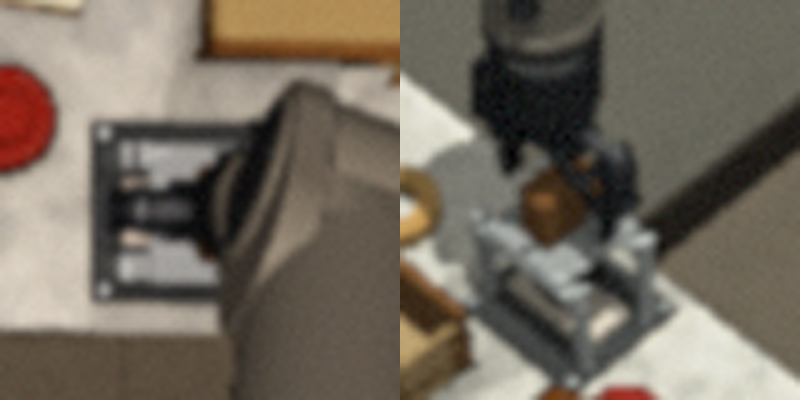

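Released with force ≈ 0; retreat straight up, then clear of the top camera's view to check.

move_arm(motion=[[[0,0,-5,0,1],[0,0,-15,0,1],[0,0,-25,0,1],[0,0,-30,0,1],[0,0,-30,0,1],[0,0,-20,0,1],[-20,0,0,0,1],[-30,0,0,0,1]]])

```text
time: 19.75
eef_pos: [455.9, -196.5, 234.5]
tool_rot: [[0.0, -1.0, 0.004], [-1.0, -0.0, -0.002], [0.002, -0.004, -1.0]]
ft_force: [0.4, 0.3, -0.9]
width: 85.3
```

move_arm(motion=[[[-35,0,0,0,1],[-35,0,0,0,1],[-35,0,0,0,1],[-35,0,0,0,1],[-20,0,0,0,1],[0,0,0,0,1],[0,0,0,0,1],[0,0,0,0,1]]])

```text
time: 20.42
eef_pos: [454.3, -34.9, 232.5]
tool_rot: [[0.005, -1.0, 0.0], [-1.0, -0.005, -0.001], [0.001, -0.0, -1.0]]
ft_force: [1.3, -0.4, -0.8]
width: 85.5
```

```bash
python3 v.py 13 '(315,205)' '(225,110)'; python3 - <<'E'
from m import *
br=lambda im,h:(h[...,1]>110)&(h[...,2]>70)
T=load('top13');S=load('side13')
p=blob(T,(335,230,45,35),br);print(rect(T,p,150))
p=blob(S,(240,135,35,30),br);print(rect(S,p,150))
cv2.imwrite('pics/side13c.png',cv2.resize(S['image'][150:270,240:400],None,fx=5,fy=5,interpolation=cv2.INTER_CUBIC))
E
```

```text
[454.26995051 -34.86828253 232.50476177] [[ 5.00157473e-03 -9.99987477e-01  1.71415721e-04]
 [-9.99987335e-01 -5.00166997e-03 -5.59749074e-04]
 [ 5.60599430e-04 -1.68613923e-04 -9.99999829e-01]] [ 1.28074435 -0.35319853 -0.83825397] 85.53471701884762 20.4167
top tip in crop [-145.47926671  201.39366586]
side tip in crop [372.57311566 343.51116416]
case frame -1.2814317799727197 -138.73694477459526 ang -89.713429636941
(array([ 453.1, -242.5]), [(29.5, 90.4), (52.2, 0.4)])
(array([ 461.9, -228.6]), [(48.2, 94.3), (67.9, 4.3)])
```

View pics/v13.png

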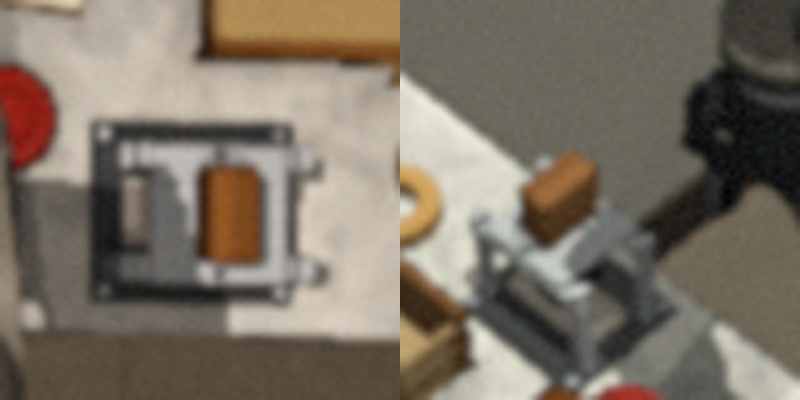

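View pics/side13c.png

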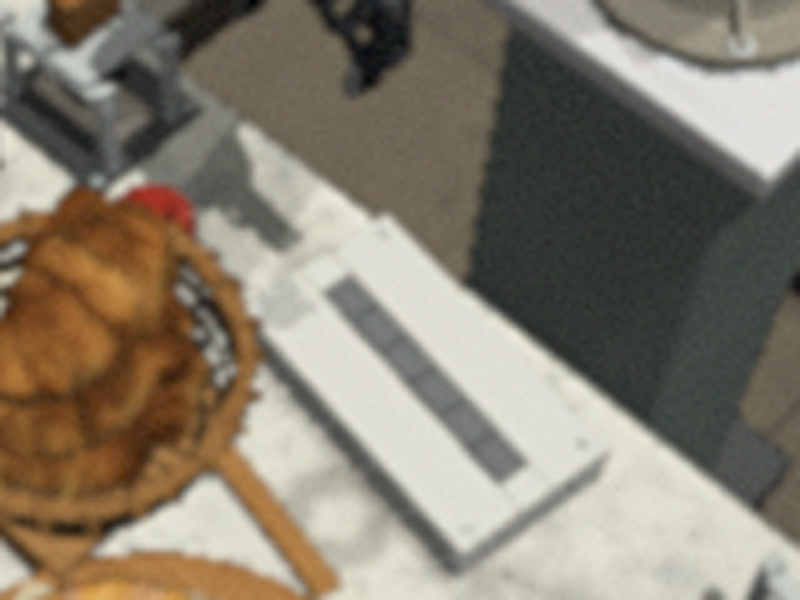

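```bash
python3 -c "
from station import arm
print(arm.close_job())"
```

```text
the job is handed in; nothing more can be done
None
```

I took the presser from its rest and ran its shoe along the closing strip. Then I hung it by its collar in the tray rest, let go and handed the job in at about 20.4 s.

- **Pressing:** The shoe stayed on the strip for two passes, about 5.5–6.5 N out and 6.5–7.5 N back. That is within the spring's 9 N limit. The second pass was extra insurance. In the last side picture all six links look even along the strip. I could not measure their depth to 1 mm, so flushness rests on the steady pressing force and that picture.
- **Hanging:** The last top picture puts the presser at about (453, -242.5) mm. The seat measured (454, -244) mm, so it is within about 2 mm in plan. The collar looks flat between the stops, and the wrist force was near 0 after release.
- **A check that disagreed:** The same measurement from the side view gave (462, -229) mm. Its mask took in the side faces of the grip as well as the top (68 x 48 mm instead of 56 x 30 mm), so I set that figure aside.
- **Surroundings:** The arm kept above the ramekin, tape roll and brush, and I noticed no unexpected contact. I did not measure their positions again at the end.

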